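Move the row of vials from the block to the sample tray in run order

TASK

The four vials in the block thermostat stand in run order, the first one next to the control panel. Move them all into the sample tray in that same order, the first into the compartment next to the tray's pull tongue, one vial to a compartment, each standing upright on the compartment floor. Never let a vial tip over on the way.

Things in the scene. Friction and masses are not known exactly. Their poses are not given: they have to be found in the camera images.
- block: fixed block thermostat: grey housing, 98 mm wide (y), x = -149 to +102 mm; white control panel at its -x end; row of four aluminium modules along x. Origin at worktop level under the row's middle, z up, x away from the panel. Module places x = -69 (next to the panel), -23, 23, 69 mm, y = 0. Rim 58, module tops 66 mm above the worktop.
- tray: loose grey tray, 0.6 kg, any yaw: four open square compartments in a row along x, flat pull tongue (loop) at its -x end. Origin at worktop level under the row's middle, z up. Compartment centres x = -69 (next to the tongue), -23, 23, 69 mm, y = 0; 43.5 mm square inside, floor 5 mm, wall tops 20 to 22 mm above the worktop, walls 2.5 mm. Row 187 x 49 mm, tongue 28 mm more.
- vial_large: widest vial: amber glass with a blank white paper label, ribbed white screw cap (25 mm wide, 13 mm high); diameter 27.5 mm, height 61 mm over all, flat bottom. Origin at the centre of its underside, z up. At the start it stands in the bore of its own module, 18 mm deep, so that it sticks out 43 mm.
- vial_crimp: second-widest vial: amber glass with a blank white paper label, bare aluminium crimp cap (20 mm wide, 8 mm high); diameter 22.5 mm, height 50 mm over all, flat bottom. Origin at the centre of its underside, z up. At the start it stands in the bore of its own module, 18 mm deep, so that it sticks out 32 mm.
- vial_medium: second-slimmest vial: amber glass with a blank white paper label, ribbed white screw cap (16 mm wide, 11 mm high); diameter 18.5 mm, height 56 mm over all, flat bottom. Origin at the centre of its underside, z up. At the start it stands in the bore of its own module, 18 mm deep, so that it sticks out 38 mm.
- vial_small: slimmest and shortest vial: amber glass with a blank white paper label, ribbed white screw cap (13 mm wide, 10 mm high); diameter 14.8 mm, height 45 mm over all, flat bottom. Origin at the centre of its underside, z up. At the start it stands in the bore of its own module, 18 mm deep, so that it sticks out 27 mm.
- module_large: fixed aluminium module of the block, 45 x 74 x 44 mm, with one bore for the large vial: 30.5 mm wide, 18 mm deep (1.5 mm play all round). Origin at the centre of its underside, 22 mm above the worktop; its top is 44 mm above the origin; same yaw as the block. It stays in the block; the order of the modules in the block varies.
- module_crimp: fixed aluminium module of the block, 45 x 74 x 44 mm, with one bore for the crimp-capped vial: 25.5 mm wide, 18 mm deep (1.5 mm play all round). Origin at the centre of its underside, 22 mm above the worktop; its top is 44 mm above the origin; same yaw as the block. It stays in the block; the order of the modules in the block varies.
- module_medium: fixed aluminium module of the block, 45 x 74 x 44 mm, with one bore for the medium vial: 21.5 mm wide, 18 mm deep (1.5 mm play all round). Origin at the centre of its underside, 22 mm above the worktop; its top is 44 mm above the origin; same yaw as the block. It stays in the block; the order of the modules in the block varies.
- module_small: fixed aluminium module of the block, 45 x 74 x 44 mm, with one bore for the small vial: 17.8 mm wide, 18 mm deep (1.5 mm play all round). Origin at the centre of its underside, 22 mm above the worktop; its top is 44 mm above the origin; same yaw as the block. It stays in the block; the order of the modules in the block varies.
Things that resemble listed ones, but are neither listed nor needed, are in the scene too. What is shaped like the vial_large but blue or green is not meant.

How it is judged:
At the end, for the whole second after the job is handed in: Each vial stands in the compartment of the same rank from the tongue as its module has from the panel: within 21 mm of the compartment centre along and across, underside 2 to 9 mm above the tray's underside, upright within 0.12 rad; vials and tray at rest, tray flat (0.05 rad) (((x of module_large in the frame of block between -0.089 and -0.049 m and x of vial_large in the frame of tray between -0.09 and -0.048 m) or (x of module_large in the frame of block between -0.043 and -0.003 m and x of vial_large in the frame of tray between -0.044 and -0.002 m) or (x of module_large in the frame of block between 0.003 and 0.043 m and x of vial_large in the frame of tray between 0.002 and 0.044 m) or (x of module_large in the frame of block between 0.049 and 0.089 m and x of vial_large in the frame of tray between 0.048 and 0.09 m)) and y of vial_large in the frame of tray between -0.021 and 0.021 m and z of vial_large in the frame of tray between 0.002 and 0.009 m and angle between each of vial_large, vial_crimp, vial_medium, vial_small's own z axis and vertical below 0.12 rad and linear speed of each of vial_large, vial_crimp, vial_medium, vial_small, tray below 0.02 m/s and ((x of module_crimp in the frame of block between -0.089 and -0.049 m and x of vial_crimp in the frame of tray between -0.09 and -0.048 m) or (x of module_crimp in the frame of block between -0.043 and -0.003 m and x of vial_crimp in the frame of tray between -0.044 and -0.002 m) or (x of module_crimp in the frame of block between 0.003 and 0.043 m and x of vial_crimp in the frame of tray between 0.002 and 0.044 m) or (x of module_crimp in the frame of block between 0.049 and 0.089 m and x of vial_crimp in the frame of tray between 0.048 and 0.09 m)) and y of vial_crimp in the frame of tray between -0.021 and 0.021 m and z of vial_crimp in the frame of tray between 0.002 and 0.009 m and ((x of module_medium in the frame of block between -0.089 and -0.049 m and x of vial_medium in the frame of tray between -0.09 and -0.048 m) or (x of module_medium in the frame of block between -0.043 and -0.003 m and x of vial_medium in the frame of tray between -0.044 and -0.002 m) or (x of module_medium in the frame of block between 0.003 and 0.043 m and x of vial_medium in the frame of tray between 0.002 and 0.044 m) or (x of module_medium in the frame of block between 0.049 and 0.089 m and x of vial_medium in the frame of tray between 0.048 and 0.09 m)) and y of vial_medium in the frame of tray between -0.021 and 0.021 m and z of vial_medium in the frame of tray between 0.002 and 0.009 m and ((x of module_small in the frame of block between -0.089 and -0.049 m and x of vial_small in the frame of tray between -0.09 and -0.048 m) or (x of module_small in the frame of block between -0.043 and -0.003 m and x of vial_small in the frame of tray between -0.044 and -0.002 m) or (x of module_small in the frame of block between 0.003 and 0.043 m and x of vial_small in the frame of tray between 0.002 and 0.044 m) or (x of module_small in the frame of block between 0.049 and 0.089 m and x of vial_small in the frame of tray between 0.048 and 0.09 m)) and y of vial_small in the frame of tray between -0.021 and 0.021 m and z of vial_small in the frame of tray between 0.002 and 0.009 m and angle between tray's own z axis and vertical below 0.05 rad); the robot touches nothing.
It fails at once if a vial is tipped over (more than 0.7 rad from upright) (angle between any of vial_large, vial_crimp, vial_medium, vial_small's own z axis and vertical above 0.7 rad).
It also fails if it takes over 115 s, if anything falls off the work surface, if the arm or the gripper's body presses on something with over 40 N, if the wrist force passes 120 N, or if a joint passes its speed limit or range.

ROBOT

A 6-joint arm with a two-finger parallel gripper is mounted at the origin on a cart in front of the work surface, level with it; the furniture and walls round the work are solid. World frame = base frame: x ahead of the robot, y to its left, z up, the work surface at z = 0. Lengths are in m, angles in rad, forces in N, time in s.
With the tool pointing down it reaches from about 0.35 to 0.975 m from the base axis. Payload 4.9 kg.
Tool frame: the origin (TCP) lies at the very end of the fingers, on their centre line; the grasp point (between the pads) lies 19 mm behind it; z points along the fingers, y is the line along which they close (so a half turn about z gives the same grasp; the last joint's range is limited). The gripper opens to 85 mm and grips with 20 to 120 N. Pads are 22 mm wide; open, the fingers measure 114 mm over their backs; the gripper's body (76 mm by 85 mm) begins 54 mm behind the grasp point. The pads swing forward as they close: fully open they stand 13 mm farther back than shut.
Start: joints at [1.117, 0.053, 1.613, -0, 1.476, -0.119], TCP at [0.205, 0.59, 0.203] pointing down, gripper open.
Joint ranges: [-3.01, 3.01], [-1.01, 2.22], [0.06, 2.58], [-1.02, 4.17], [0.09, 2.62], [-3.14, 3.14]. Speed limits (rad/s): [2.57, 2.57, 3.14, 3.14, 3.14, 3.14].

INTERFACE

Orientations are given as a rotation vector (axis times angle).
In Python, from station import get_state, snapshot, finish_job gives the robot as it stands.
- The arm moves only by the shell command python3 -m creep 'ROWS' [OPENING]. ROWS is a JSON object of lists of equal length, an entry for each row: "slide": the shift along the tool's x, y, z normalised to -1 to 1, where 1 is 100 mm, a list of three; "angular": the turn, a rotation vector about the tool's x, y, z normalised to -1 to 1, where 1 is 360 degrees, a list of three. A call has 1 to 12 rows; each row is the pose to reach, as a shift and turn from the pose commanded when the call began, along the tool's axes at that moment, turning the shorter way round; what a row does not reach only later rows make up. A row lasts 1/10 s, in which the tool goes at most 50 mm and 8.59 degrees, less where a joint would pass 70% of its speed; a pose out of reach is approached as far as the arm can. A call with a number of a shift or a turn outside -1 to 1 is refused whole. A call with a gripper value outside its range is refused whole. OPENING is the opening, from 0 (shut) to 1 (fully open), set as the call begins (- or left out, the last holds). The fingers move at their own pace and stop on an object; the grip force is fixed at half the most. Time passes only in rows, so rows that repeat a pose let the fingers close. It gives the time, the measured TCP pose, the force, the opening and the grip force at its end, in the units of the state.
- get_state(): the state, without advancing time (a new reading comes with each control period).
- snapshot(name): name is "scene" or "side" or "wrist"; returns a dict with "color" (420x560x3 uint8, red, green, blue), "range_z" (420x560 float32, m along the optical axis (not along the pixel's ray), 0 where there is no reading), "fovy" (degrees; the focal length in pixels is half the picture's height over the tangent of half this angle, whatever the lens; pixels are square), "cx", "cy" (the principal point, pixels), "T" (4x4, takes a point from camera to world coordinates). Camera axes: x right, y up, looking along -z (the intrinsics and any distortion apply to the point x, -y, -z); pixel columns grow to the right and rows downward; lengths in m; the calibration is good to about 2 mm. A picture is of the moment at which its call begins.
- finish_job(): hands the job in; it is judged then, once.
The state is a dict: "time_s": time; "joints": joint angles; "qd": joint speeds; "joint_torque": joint torques, N m; "position": TCP position; "ee_rot": TCP orientation; "wrist_force": force on the tool from outside, world axes, zero at the start; "ft_torque": the same for the moment, N m; "width": finger opening in m; "finger_force": force on a finger pad.
Only numpy, scipy, OpenCV 4.12 (cv2) and the standard library are available. Lean on these libraries where they do the work, as an engineer would, in place of code of your own. Each camera call takes 0.05 s, during which the arm holds its last target. There are 200 camera calls.

## Working session

There is one attempt and no reset: what is moved stays moved. The work goes in short steps, Python scripts to look and compute and a shell command to move; the robot and the scene stay as the last step left them, time stands still between calls to the robot, and variables do not carry over. Pictures are saved under pics/ and viewed, at most 14 in all, crops included, and the job is handed in when it is done.

```bash
ls; mkdir -p pics
python3 - <<'E'
from station import *
import cv2,numpy as np
for n in("scene","side","wrist"):
    s=snapshot(n); cv2.imwrite(f"pics/{n}0.png",s["color"][:,:,::-1]); np.savez(f"{n}0.npz",**s)
    print(n,s["fovy"],s["cx"],s["cy"],np.round(s["T"],3).tolist(), [k for k in s])
print(get_state())
E
```

```text
pics
scene 52.572976153953135 276.66328804940673 212.07339154960374 [[-0.644, 0.302, -0.703, -0.06], [-0.765, -0.274, 0.583, 0.664], [-0.016, 0.913, 0.408, 0.404], [0.0, 0.0, 0.0, 1.0]] ['color', 'range_z', 'fovy', 'cx', 'cy', 'T']
side 43.32415488381738 287.4932532716343 217.5061586156109 [[-0.992, 0.063, -0.108, 0.455], [-0.125, -0.453, 0.883, 0.925], [0.007, 0.889, 0.457, 0.452], [0.0, 0.0, 0.0, 1.0]] ['color', 'range_z', 'fovy', 'cx', 'cy', 'T']
wrist 68.59672868213649 287.90184092915035 215.19815028617302 [[0.33, -0.911, -0.246, 0.143], [0.944, 0.318, 0.088, 0.613], [-0.002, -0.261, 0.965, 0.372], [0.0, 0.0, 0.0, 1.0]] ['color', 'range_z', 'fovy', 'cx', 'cy', 'T']
{'time_s': 0.15, 'joints': array([ 1.11703358e+00,  5.32414150e-02,  1.61398098e+00,  3.81293081e-05,
        1.47599160e+00, -1.19004709e-01]), 'qd': array([-5.32203438e-05, -2.28752231e-03, -4.09508271e-03,  6.08988124e-04,
       -1.80102031e-03, -1.22177094e-03]), 'joint_torque': array([ 5.72680601e-04, -3.94243813e+01, -3.70721698e+01, -1.01706380e-04,
        4.76304311e-03,  3.37655663e-07]), 'position': array([0.20509524, 0.58982954, 0.2016216 ]), 'ee_rot': array([-5.23307965e-01, -3.09719890e+00,  2.42583766e-03]), 'wrist_force': array([-0.18842406,  0.67444271, -0.30753498]), 'ft_torque': array([-0.01715573, -0.0154135 ,  0.04264399]), 'finger_force': 0.0, 'width': 0.08500035263603131}
```

View pics/scene0.png

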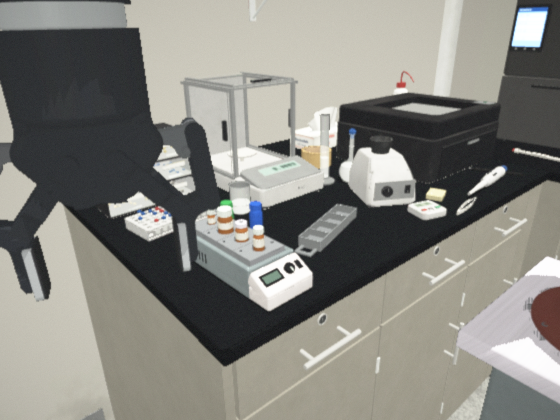

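View pics/side0.png

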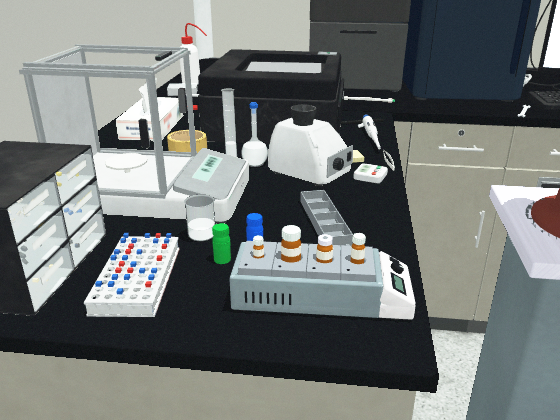

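The scene and side views show the panel at the right end of the block (side 397,285). From the panel, the vials stand at side px 358, 324, 290 (large) and 258 (small). The tray is at scene (330,228), with its tongue at (307,250) nearest the block. Next I measure with depth.

```bash
cat > h.py <<'E'
import numpy as np,cv2
from station import *
def cloud(s):
    c=s["color"];d=np.array(s["range_z"]);h,w=d.shape
    f=h/2/np.tan(np.radians(float(s["fovy"]))/2)
    v,u=np.mgrid[:h,:w]
    P=np.stack([(u-s["cx"])/f*d,-(v-s["cy"])/f*d,-d],-1)
    T=np.array(s["T"]);W=P@T[:3,:3].T+T[:3,3]; W[d<=0]=np.nan
    return W,c
E
python3 - <<'E'
from h import *
for n,tp in(("side",(300,190,352,250)),("scene",(298,200,360,258))):
    s=np.load(n+"0.npz");W,c=cloud(s)
    c=c.astype(int);hsv=cv2.cvtColor(c.astype('uint8'),cv2.COLOR_RGB2HSV)
    # vials
    reg=np.zeros(c.shape[:2],bool)
    if n=="side": reg[222:272,240:375]=1
    else: reg[200:256,203:272]=1
    m=reg&(W[...,2]>.072)&(W[...,2]<.13)
    if n=="scene": m&=~((hsv[...,0]>40)&(hsv[...,0]<130)&(hsv[...,1]>120))
    k,l,st,ce=cv2.connectedComponentsWithStats(m.astype('uint8'))
    for i in range(1,k):
        if st[i,4]>40:
            p=W[l==i];zt=np.percentile(p[:,2],97)
            q=p[p[:,2]>zt-.003]
            a=(p.min(0)+p.max(0))/2
            print(n,ce[i].round(),st[i,4],"top",zt.round(4),"topmean",q.mean(0).round(4),"ext",np.percentile(p,2,0).round(4),np.percentile(p,98,0).round(4))
    # block tops
    x0=(225,232,400,310) if n=="side" else (190,205,290,280)
    r=np.zeros_like(reg); r[x0[1]:x0[3],x0[0]:x0[2]]=1
    m=r&(abs(W[...,2]-.066)<.003)&(hsv[...,1]<60)
    rect=cv2.minAreaRect(W[m][:,:2].astype('f4')*1000);print(n,"module tops",m.sum(),np.median(W[m][:,2]).round(4),rect,cv2.boxPoints(rect).round().tolist())
    r=np.zeros_like(reg); r[tp[1]:tp[3],tp[0]:tp[2]]=1
    hi=c.sum(2)
    m=r&(W[...,2]>.003)&(W[...,2]<.03)&(hi>120)
    k,l,st,ce=cv2.connectedComponentsWithStats(m.astype('uint8'));j=1+st[1:,4].argmax();m=l==j
    rect=cv2.minAreaRect(W[m][:,:2].astype('f4')*1000);print(n,"tray all",m.sum(),rect,cv2.boxPoints(rect).round().tolist())
    m&=W[...,2]>.016
    rect=cv2.minAreaRect(W[m][:,:2].astype('f4')*1000);print(n,"tray walls",m.sum(),rect,cv2.boxPoints(rect).round().tolist())
    z=W[200:400,150:500,2];print("table z",np.median(z[(abs(z)<.012)]))
E
```

```text
side [291. 242.] 597 top 0.111 topmean [0.5265 0.3013 0.1102] ext [0.5139 0.2912 0.0729] [0.5392 0.3134 0.1111]
side [358. 246.] 340 top 0.1059 topmean [0.4351 0.2972 0.1051] ext [0.4264 0.2911 0.073 ] [0.4437 0.3048 0.106 ]
side [324. 247.] 356 top 0.1003 topmean [0.4806 0.2985 0.0994] ext [0.4698 0.2908 0.0729] [0.4907 0.3086 0.1005]
side [258. 245.] 185 top 0.0948 topmean [0.5718 0.3019 0.0937] ext [0.565  0.2969 0.0727] [0.579  0.3085 0.0948]
side module tops 2856 0.0672 ((503.60736083984375, 297.9220886230469), (182.93218994140625, 79.3823013305664), 2.7033188343048096) [[410.0, 333.0], [414.0, 254.0], [597.0, 263.0], [593.0, 342.0]]
side tray all 1621 ((499.4525146484375, 46.01249694824219), (49.38679504394531, 236.96475219726562), 18.83706283569336) [[438.0, 150.0], [514.0, -74.0], [561.0, -58.0], [485.0, 166.0]]
side tray walls 666 ((492.9636535644531, 64.8353271484375), (49.1652717590332, 190.32565307617188), 18.90201759338379) [[439.0, 147.0], [501.0, -33.0], [547.0, -17.0], [485.0, 163.0]]
table z 0.0013969772368707944
scene [224. 218.] 342 top 0.108 topmean [0.524  0.3004
[... 299 characters left out ...]
.] 217 top 0.1031 topmean [0.4323 0.2965 0.1023] ext [0.4244 0.2892 0.0732] [0.4382 0.3042 0.1032]
scene module tops 1281 0.0645 ((502.5577392578125, 298.17071533203125), (185.1415252685547, 75.31267547607422), 2.4103496074676514) [[408.0, 332.0], [412.0, 257.0], [597.0, 264.0], [593.0, 340.0]]
scene tray all 1316 ((487.2247314453125, 77.01228332519531), (50.86629867553711, 216.35365295410156), 18.867887496948242) [[428.0, 171.0], [498.0, -34.0], [546.0, -17.0], [476.0, 188.0]]
scene tray walls 373 ((491.4534912109375, 64.72633361816406), (50.615413665771484, 189.583251953125), 19.005449295043945) [[437.0, 146.0], [498.0, -33.0], [546.0, -17.0], [485.0, 163.0]]
table z -0.0013742109576984074
```

View pics/wrist0.png

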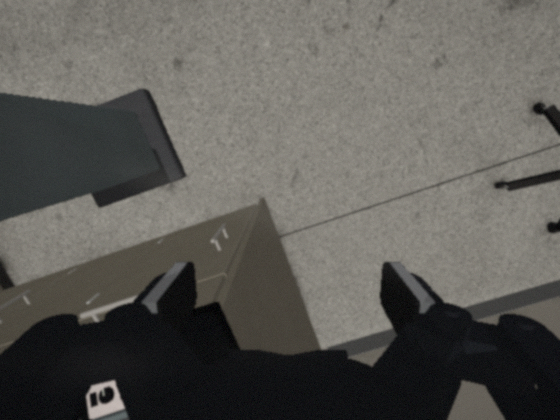

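From the wrist camera I see only the floor and the cart. The panel is at pixel (105,400). From the panel the order is medium, crimp, large, small, so they go to tray compartments 1 to 4, counted from the tongue at the +y end.

```bash
cat >> h.py <<'E'
from scipy.spatial.transform import Rotation as Ro
def to(x,y,z,th):  # th: world angle (deg) of closing direction
    s=get_state();R=Ro.from_rotvec(s["ee_rot"]);t=np.radians(th)
    yv=np.array([np.cos(t),np.sin(t),0]);zv=np.array([0,0,-1.])
    if (R.as_matrix()[:,1]@yv)<0: yv=-yv
    G=Ro.from_matrix(np.stack([np.cross(yv,zv),yv,zv],1))
    d=R.inv().apply(np.array([x,y,z])-s["position"])
    a=(R.inv()*G).as_rotvec()
    print("slide",(d*10).round(3),"ang",np.round(a/2/np.pi,4),"pos",s["position"].round(4),"w",round(s["width"],4),"F",s["wrist_force"].round(1),"q",s["joints"].round(2),"t",round(s["time_s"],1))
E
cat > to.py <<'E'
import sys;from h import *
to(*map(float,sys.argv[1:5]))
E
python3 to.py .434 .296 .2 92.5
```

```text
slide [-3.127 -2.023  0.019] ang [-0.0002 -0.0001 -0.0602] pos [0.2051 0.5898 0.2016] w 0.085 F [-0.2  0.7 -0.3] q [ 1.12  0.05  1.61  0.    1.48 -0.12] t 0.1
```

```bash
python3 -m creep '{"slide":[[-0.3,-0.2,0],[-0.65,-0.42,0],[-1,-0.65,0]],"angular":[[0,0,0],[0,0,0],[0,0,0]]}' 0.6
python3 -m creep '{"slide":[[-0.35,-0.23,0],[-0.7,-0.45,0],[-1,-0.65,0]],"angular":[[0,0,0],[0,0,0],[0,0,0]]}'
python3 -m creep '{"slide":[[-0.35,-0.23,0],[-0.7,-0.45,0],[-1,-0.7,0],[-1,-0.7,0],[-1,-0.7,0]],"angular":[[0,0,-0.02],[0,0,-0.04],[0,0,-0.06],[0,0,-0.06],[0,0,-0.06]]}'
python3 to.py .434 .296 .071 92.5
python3 - <<'E'
from h import *
s=snapshot("wrist");cv2.imwrite("pics/w1.png",s["color"][:,:,::-1]);np.savez("w1.npz",**s)
W,c=cloud(s);m=(W[...,2]>.072)&(W[...,2]<.115)&(abs(W[...,1]-.298)<.025)&(abs(W[...,0]-.505)<.1)
k,l,st,ce=cv2.connectedComponentsWithStats(m.astype('uint8'))
for i in range(1,k):
    if st[i,4]>40:
        p=W[l==i];zt=np.percentile(p[:,2],97);q=p[p[:,2]>zt-.003];print(ce[i].round(),zt.round(4),q.mean(0).round(4))
E
```

```text
time_s: 0.45
position: [0.2787, 0.4949, 0.202]
ee_rot: [-0.521, -3.098, 0.001]
wrist_force: [0.1, 0.4, 0.3]
width: 0.0513
finger_force: 0.0
time_s: 0.75
position: [0.3523, 0.4, 0.2023]
ee_rot: [-0.524, -3.098, 0.001]
wrist_force: [0.1, -0.1, 0.3]
width: 0.0514
finger_force: 0.0
time_s: 1.25
position: [0.4231, 0.3023, 0.2023]
ee_rot: [0.061, -3.14, -0.0]
wrist_force: [-0.8, 0.5, -0.0]
width: 0.0513
finger_force: 0.0
slide [-0.108 -0.067  1.313] ang [ 0.     -0.0001 -0.0007] pos [0.4231 0.3023 0.2023] w 0.0513 F [-0.8  0.5 -0. ] q [ 0.48 -0.2   1.85  0.    1.49 -1.13] t 1.2
[279. 215.] 0.1048 [0.4337 0.2954 0.1036]
[280. 257.] 0.0989 [0.4792 0.2972 0.0978]
[280. 302.] 0.1096 [0.5252 0.2991 0.1086]
[280. 335.] 0.0936 [0.5707 0.3    0.0926]
```

View pics/w1.png

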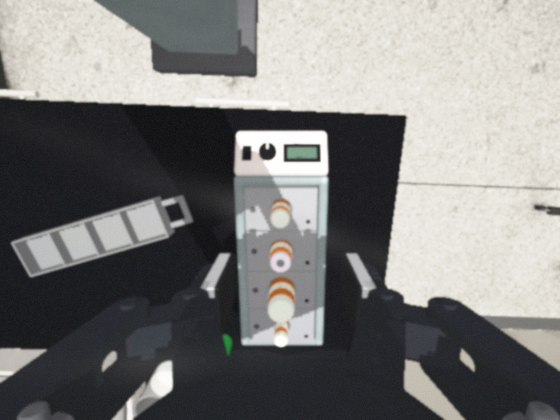

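The wrist view confirms the order: medium (279,215) next to the panel, then crimp, large and small. The tray's tongue (180,210) faces the block.

```bash
python3 -m creep '{"slide":[[-0.1,-0.07,0],[-0.105,-0.07,0.3],[-0.105,-0.07,0.6],[-0.105,-0.07,0.9],[-0.105,-0.07,0.9]],"angular":[[0,0,0],[0,0,0],[0,0,0],[0,0,0],[0,0,0]]}'
python3 to.py .4338 .2956 .071 92.5
python3 - <<'E'
from h import *
for n in("side","scene"):
    s=np.load(n+"0.npz");W,c=cloud(s);h=cv2.cvtColor(c,cv2.COLOR_RGB2HSV)
    for lo,hi in((50,75),(105,130)):
        m=(h[...,0]>lo)&(h[...,0]<hi)&(h[...,1]>150)&(h[...,2]>80)&(abs(W[...,1]-.25)<.13)&(W[...,2]>.02)&(W[...,0]<.75)&(W[...,2]<.09)
        p=W[m];print(n,lo,m.sum(),np.nanpercentile(p,2,0).round(3),np.nanpercentile(p,98,0).round(3))
E
```

```text
time_s: 1.8
position: [0.4303, 0.2952, 0.1075]
ee_rot: [0.068, -3.132, 0.007]
wrist_force: [-0.6, 0.2, 0.1]
width: 0.0516
finger_force: 0.0
slide [-0.038  0.004  0.364] ang [-0.0006 -0.0014 -0.    ] pos [0.4303 0.2952 0.1075] w 0.0516 F [-0.6  0.2  0.1] q [ 0.46 -0.11  1.93 -0.    1.33 -1.16] t 1.8
side 50 487 [0.634 0.211 0.021] [0.658 0.233 0.063]
side 105 518 [0.588 0.169 0.026] [0.748 0.366 0.064]
scene 50 0 [nan nan nan] [nan nan nan]
scene 105 241 [0.585 0.168 0.021] [0.607 0.19  0.06 ]
  return np.nanmean(a, axis, out=out, keepdims=keepdims)
```

```bash
python3 -m creep '{"slide":[[0,0,0.12],[0,0,0.25],[0,0,0.36],[0,0,0.36],[0,0,0.36]],"angular":[[0,0,0],[0,0,0],[0,0,0],[0,0,0],[0,0,0]]}'
python3 to.py .4338 .2956 .071 92.5
```

```text
time_s: 2.3
position: [0.4339, 0.2963, 0.0767]
ee_rot: [-0.066, 3.141, -0.0]
wrist_force: [0.6, -0.2, 0.3]
width: 0.0514
finger_force: 0.0
slide [ 0.001 -0.007  0.057] ang [-0.      0.     -0.0002] pos [0.4339 0.2963 0.0767] w 0.0514 F [ 0.6 -0.2  0.3] q [ 0.46 -0.07  1.96 -0.    1.26 -1.16] t 2.3
```

```bash
python3 -m creep '{"slide":[[0,-0.007,0.05],[0,-0.007,0.05],[0,-0.007,0.05]],"angular":[[0,0,0],[0,0,0],[0,0,0]]}'
python3 -m creep '{"slide":[[0,0,0],[0,0,0],[0,0,0],[0,0,0],[0,0,0],[0,0,0],[0,0,0]],"angular":[[0,0,0],[0,0,0],[0,0,0],[0,0,0],[0,0,0],[0,0,0],[0,0,0]]}' 0
python3 -m creep '{"slide":[[0,0,-0.08],[0,0,-0.16],[0,0,-0.28],[0,0,-0.45],[0,0,-0.62],[0,0,-0.8],[0,0,-0.8]],"angular":[[0,0,0],[0,0,0],[0,0,0],[0,0,0],[0,0,0],[0,0,0],[0,0,0]]}'
python3 to.py .4697 .130 .152 19
```

```text
time_s: 2.6
position: [0.4339, 0.2956, 0.0718]
ee_rot: [-0.066, 3.141, 0.0]
wrist_force: [0.1, 0.3, 0.0]
width: 0.0513
finger_force: 0.0
time_s: 3.3
position: [0.4341, 0.2957, 0.072]
ee_rot: [-0.066, 3.14, 0.0]
wrist_force: [0.0, -0.9, 4.4]
width: 0.0109
finger_force: 58.8
time_s: 4.0
position: [0.4358, 0.2966, 0.1557]
ee_rot: [-0.066, 3.135, 0.005]
wrist_force: [-0.7, 1.0, -0.4]
width: 0.0112
finger_force: 58.6
slide [-0.268 -1.679  0.034] ang [0.001  0.0006 0.2039] pos [0.4358 0.2966 0.1557] w 0.0112 F [-0.7  1.  -0.4] q [ 0.46 -0.15  1.89  0.    1.4  -1.16] t 4.0
```

Run:
```python
from h import *
s=snapshot("side");c=s["color"][180:330,180:440,::-1];cv2.imwrite("pics/s2.png",cv2.resize(c,None,fx=3,fy=3))
```

```text
(no output)
```

View pics/s2.png

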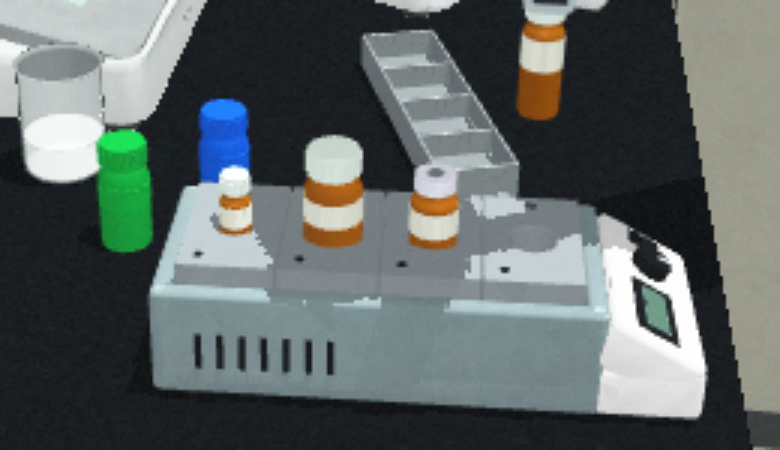

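The medium vial hangs upright at crop (540,70), held only near its cap. I'll measure how high it sits relative to the TCP.

```bash
cat > hang.py <<'E'
from h import *
s=get_state();p0=s["position"];print(p0.round(4),round(s["width"],4),s["finger_force"])
for n in("side","scene"):
    S=snapshot(n);W,c=cloud(S);h=cv2.cvtColor(c,cv2.COLOR_RGB2HSV)
    near=(np.hypot(W[...,0]-p0[0],W[...,1]-p0[1])<.03)&(W[...,2]>.02)&(W[...,2]<p0[2]+.08)
    a=near&(h[...,0]<25)&(h[...,1]>120)
    p=W[a]
    if len(p)<10: print(n,"none");continue
    print(n,a.sum(),"amber z",np.percentile(p[:,2],[1,99]).round(4),"xy ext",np.percentile(p,2,0).round(4)[:2],np.percentile(p,98,0).round(4)[:2])
    r,cc=np.where(a);mid=int(np.median(cc))
    for v in range(r.min()-25,r.max()+4,3): print(v,c[v,mid],W[v,mid].round(4))
    break
E
python3 hang.py
```

```text
[0.4349 0.2962 0.1538] 0.0113 58.598138093948364
side 285 amber z [0.1318 0.1758] xy ext [0.4275 0.2959] [0.4446 0.306 ]
163 [39 45 49] [0.4409 0.3162 0.217 ]
166 [39 44 49] [0.4406 0.3159 0.213 ]
169 [38 43 50] [0.4403 0.3137 0.2082]
172 [41 45 52] [0.4401 0.3152 0.2049]
175 [42 46 54] [0.4398 0.3148 0.2008]
178 [41 45 52] [0.4395 0.3149 0.1968]
181 [38 41 48] [0.4392 0.3139 0.1924]
184 [172 184 188] [0.4388 0.3063 0.185 ]
187 [207 221 214] [0.4384 0.3041 0.18  ]
190 [163  93  27] [0.438  0.3006 0.1743]
193 [178 104  31] [0.4378 0.3042 0.1717]
196 [210 214 199] [0.4376 0.3042 0.1675]
199 [214 218 203] [0.4373 0.3043 0.1633]
202 [211 215 202] [0.4369 0.3017 0.1578]
205 [187 164 135] [0.4367 0.306  0.1556]
208 [139  72  17] [0.4364 0.3039 0.1503]
211 [136  68   8] [0.4361 0.3059 0.147 ]
214 [135  69  11] [0.4359 0.3065 0.1429]
217 [138  74  13] [0.4355 0.3045 0.1376]
220 [139  74  15] [0.4352 0.3034 0.1327]
223 [23 28 32] [0.427  0.0583 0.0007]
```

Run:
```python
from h import *
a=snapshot("side")["color"][120:240,300:440,::-1];b=snapshot("scene")["color"][130:270,180:320,::-1];c=snapshot("wrist")["color"][170:420,170:420,::-1]
f=lambda i:cv2.resize(i,(390,390) if i.shape[0]>200 else (400,400*i.shape[0]//i.shape[1]))
a=f(a);b=f(b);o=np.zeros((400,800,3),'uint8');o[:a.shape[0],:400]=a;o[:b.shape[0],400:]=b;cv2.imwrite("pics/m3.png",o);cv2.imwrite("pics/w3.png",cv2.resize(c,(500,500)))
```

```text
(no output)
```

View pics/m3.png

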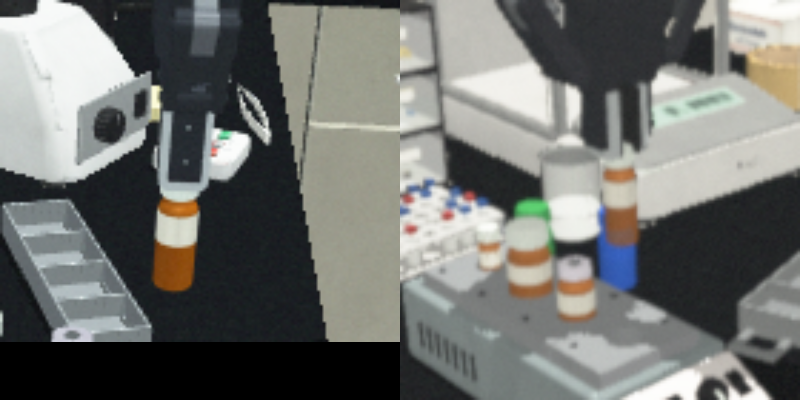

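View pics/w3.png

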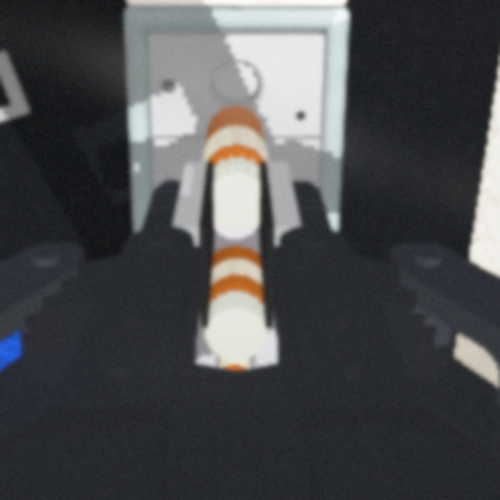

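The views show the pads holding the cap, upright and firm. The real fingertips sit about 25 mm above the reported TCP, so I'll grasp the others lower. The underside is at TCP − 22 mm. I'll carry this one over now.

```bash
python3 -m creep '{"slide":[[-0.02,-0.12,0],[-0.06,-0.36,0],[-0.1,-0.6,0],[-0.134,-0.84,0],[-0.134,-0.84,0]],"angular":[[0,0,0],[0,0,0],[0,0,0],[0,0,0],[0,0,0]]}'
python3 -m creep '{"slide":[[-0.02,-0.1,0],[-0.05,-0.3,0],[-0.09,-0.5,0],[-0.12,-0.7,0],[-0.134,-0.84,0],[-0.134,-0.84,0],[-0.134,-0.84,0],[-0.134,-0.84,0],[-0.134,-0.84,0],[-0.134,-0.84,0],[-0.134,-0.84,0]],"angular":[[0,0,0.02],[0,0,0.04],[0,0,0.06],[0,0,0.08],[0,0,0.1],[0,0,0.12],[0,0,0.14],[0,0,0.16],[0,0,0.18],[0,0,0.2],[0,0,0.204]]}'
python3 to.py .4697 .130 .028 19
python3 hang.py | head -2
```

```text
time_s: 4.75
position: [0.4508, 0.2095, 0.1509]
ee_rot: [0.061, -3.14, 0.002]
wrist_force: [-0.4, 0.3, 0.8]
width: 0.0112
finger_force: 58.7
time_s: 5.85
position: [0.4673, 0.129, 0.1511]
ee_rot: [-1.826, -2.556, 0.001]
wrist_force: [-0.2, -0.6, -0.9]
width: 0.0112
finger_force: 58.7
slide [1.000e-03 2.700e-02 1.231e+00] ang [-0.0001 -0.0001 -0.0002] pos [0.4673 0.129  0.1511] w 0.0112 F [-0.2 -0.6 -0.9] q [ 0.12 -0.26  1.99  0.    1.41 -0.21] t 5.8
[0.4673 0.129  0.1511] 0.0112 58.703681230545044
side 193 amber z [0.1301 0.1724] xy ext [0.4597 0.13  ] [0.4763 0.1391]
```

```bash
python3 -m creep '{"slide":[[0,0.02,0.1],[0,0.027,0.3],[0,0.027,0.5],[0,0.027,0.7],[0,0.027,0.9],[0,0.027,1],[0,0.027,1]],"angular":[[0,0,0],[0,0,0],[0,0,0],[0,0,0],[0,0,0],[0,0,0],[0,0,0]]}'
python3 -m creep '{"slide":[[0,0,0.07],[0,0,0.14],[0,0,0.2],[0,0,0.2],[0,0,0.2]],"angular":[[0,0,0],[0,0,0],[0,0,0],[0,0,0],[0,0,0]]}'
python3 to.py .4697 .130 .027 19
python3 hang.py | head -2
```

```text
time_s: 6.6
position: [0.4685, 0.1295, 0.0493]
ee_rot: [-1.822, -2.555, 0.005]
wrist_force: [-0.3, -0.0, 0.5]
width: 0.0112
finger_force: 58.7
time_s: 7.1
position: [0.4702, 0.1297, 0.0316]
ee_rot: [-1.825, -2.557, 0.0]
wrist_force: [-0.5, -0.6, -0.8]
width: 0.0113
finger_force: 58.7
slide [ 0.004 -0.004  0.046] ang [-0.  0. -0.] pos [0.4702 0.1297 0.0316] w 0.0113 F [-0.5 -0.6 -0.8] q [ 0.12 -0.1   2.07 -0.    1.18 -0.21] t 7.1
[0.4702 0.1297 0.0316] 0.0113 58.703046441078186
side 107 amber z [0.0205 0.0535] xy ext [0.4621 0.1296] [0.479  0.1396]
```

Bottom is about 4 mm above the floor. I'll lower in small steps until contact shows.

```bash
python3 -m creep '{"slide":[[0,0,0.015],[0,0,0.03],[0,0,0.03]],"angular":[[0,0,0],[0,0,0],[0,0,0]]}'
python3 -m creep '{"slide":[[0,0,0.01],[0,0,0.01],[0,0,0.01]],"angular":[[0,0,0],[0,0,0],[0,0,0]]}'
```

```text
time_s: 7.45
position: [0.4706, 0.1297, 0.0291]
ee_rot: [1.825, 2.557, 0.001]
wrist_force: [-0.6, -0.1, 2.0]
width: 0.0111
finger_force: 59.0
time_s: 7.75
position: [0.4711, 0.1298, 0.029]
ee_rot: [1.824, 2.556, 0.001]
wrist_force: [-2.1, -1.1, 7.6]
width: 0.0112
finger_force: 59.6
```

```bash
python3 -m creep '{"slide":[[0,0,-0.005],[0,0,-0.005],[0,0,-0.005],[0,0,-0.005]],"angular":[[0,0,0],[0,0,0],[0,0,0],[0,0,0]]}' 0.5
python3 -m creep '{"slide":[[0,0,-0.1],[0,0,-0.25],[0,0,-0.5],[0,0,-0.8],[0,0,-1],[0,0,-1]],"angular":[[0,0,0],[0,0,0],[0,0,0],[0,0,0],[0,0,0],[0,0,0]]}'
python3 to.py .4795 .2975 .14 92.5
python3 - <<'E'
from h import *
s=snapshot("side");c=s["color"][160:310,220:420,::-1];cv2.imwrite("pics/s4.png",cv2.resize(c,None,fx=3,fy=3))
E
```

```text
time_s: 8.15
position: [0.4699, 0.1297, 0.0278]
ee_rot: [-1.825, -2.557, 0.001]
wrist_force: [0.3, 0.1, 0.3]
width: 0.0427
finger_force: 0.0
time_s: 8.75
position: [0.473, 0.1301, 0.1327]
ee_rot: [1.821, 2.553, 0.008]
wrist_force: [0.5, 0.2, -0.0]
width: 0.0424
finger_force: 0.0
slide [ 1.562  0.607 -0.071] ang [ 0.0009  0.001  -0.2042] pos [0.473  0.1301 0.1327] w 0.0424 F [ 0.5  0.2 -0. ] q [ 0.12 -0.23  2.    0.    1.37 -0.21] t 8.8
```

View pics/s4.png

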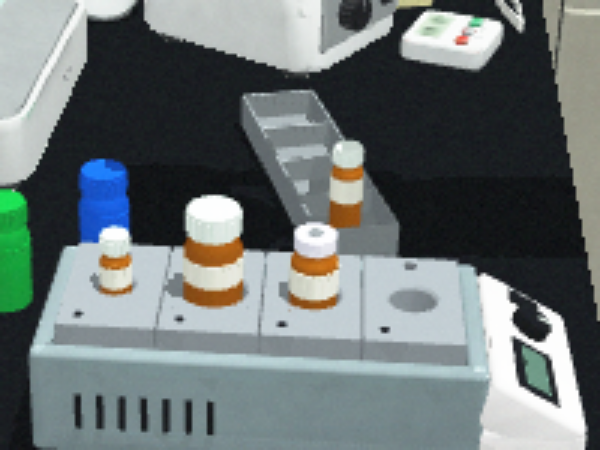

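The medium vial stands upright in the compartment next to the tongue (crop 345,190). Next is the crimp vial.

```bash
python3 -m creep '{"slide":[[0.3,0.1,-0.08],[0.6,0.2,-0.1],[0.78,0.3,-0.1]],"angular":[[0,0,0],[0,0,0],[0,0,0]]}' 0.55
python3 -m creep '{"slide":[[0.3,0.1,0],[0.6,0.2,0],[0.78,0.3,0],[0.78,0.3,0],[0.78,0.3,0],[0.78,0.3,0],[0.78,0.3,0],[0.78,0.3,0],[0.78,0.3,0],[0.78,0.3,0],[0.78,0.3,0]],"angular":[[0,0,-0.02],[0,0,-0.04],[0,0,-0.06],[0,0,-0.08],[0,0,-0.1],[0,0,-0.12],[0,0,-0.14],[0,0,-0.16],[0,0,-0.18],[0,0,-0.2],[0,0,-0.204]]}'
python3 to.py .4795 .2977 .055 92.5
```

```text
time_s: 9.1
position: [0.4722, 0.2145, 0.1369]
ee_rot: [-1.823, -2.557, 0.002]
wrist_force: [0.3, -0.1, 0.1]
width: 0.047
finger_force: 0.0
time_s: 10.2
position: [0.4752, 0.2963, 0.1362]
ee_rot: [0.068, -3.138, 0.002]
wrist_force: [-0.1, -0.4, 0.0]
width: 0.0469
finger_force: 0.0
slide [-0.046  0.013  0.811] ang [-0.0002 -0.0005 -0.0001] pos [0.4752 0.2963 0.1362] w 0.0469 F [-0.1 -0.4  0. ] q [ 0.42 -0.05  1.83  0.    1.37 -1.19] t 10.2
```

```bash
python3 -m creep '{"slide":[[-0.046,0.013,0],[-0.046,0.013,0.2],[-0.046,0.013,0.4],[-0.046,0.013,0.6],[-0.046,0.013,0.65],[-0.046,0.013,0.65],[-0.046,0.013,0.65]],"angular":[[0,0,0],[0,0,0],[0,0,0],[0,0,0],[0,0,0],[0,0,0],[0,0,0]]}'
python3 to.py .4795 .2977 .055 92.5
python3 - <<'E'
from h import *
p=get_state()["position"];S=snapshot("side");W,c=cloud(S)
m=(abs(W[...,0]-p[0])<.012)&(W[...,1]>p[1]+.022)&(W[...,1]<p[1]+.05)&(W[...,2]>.0705)&(W[...,2]<.2)
print("lowest finger z",np.sort(W[m][:,2])[:12].round(4),m.sum())
c=c[170:290,260:400,::-1];cv2.imwrite("pics/s5.png",cv2.resize(c,None,fx=4,fy=4))
E
```

```text
time_s: 10.9
position: [0.4814, 0.2985, 0.074]
ee_rot: [-0.065, 3.14, 0.001]
wrist_force: [-0.3, -0.2, 0.3]
width: 0.0474
finger_force: 0.0
slide [ 0.02  -0.007  0.19 ] ang [ 0.0001  0.0002 -0.0003] pos [0.4814 0.2985 0.074 ] w 0.0474 F [-0.3 -0.2  0.3] q [ 0.42  0.03  1.86 -0.    1.25 -1.19] t 10.9
lowest finger z [0.1061 0.1062 0.1063 0.1067 0.1069 0.107  0.1073 0.1073 0.1074 0.1075
 0.1075 0.1076] 446
```

View pics/s5.png

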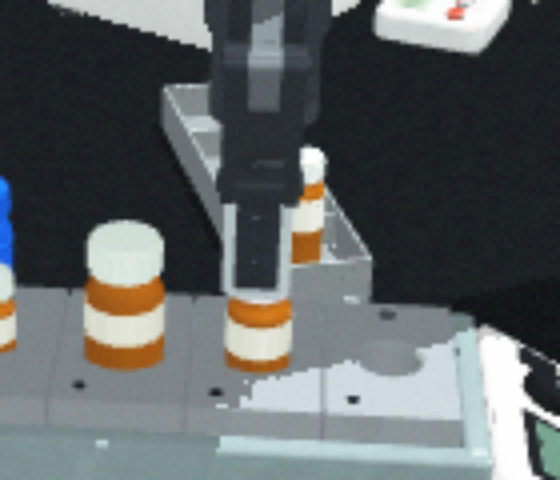

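The tip is at z≈0.105 (crop 258,295) while the reported TCP is 0.074. I'll go 24 mm lower and grip.

```bash
python3 -m creep '{"slide":[[0.01,0,0.08],[0.01,0,0.16],[0.01,0,0.24],[0.01,0,0.24],[0.01,0,0.24]],"angular":[[0,0,0],[0,0,0],[0,0,0],[0,0,0],[0,0,0]]}'
python3 -m creep '{"slide":[[0,0,0],[0,0,0],[0,0,0],[0,0,0],[0,0,0],[0,0,0],[0,0,0]],"angular":[[0,0,0],[0,0,0],[0,0,0],[0,0,0],[0,0,0],[0,0,0],[0,0,0]]}' 0
python3 -m creep '{"slide":[[0,0,-0.08],[0,0,-0.16],[0,0,-0.28],[0,0,-0.45],[0,0,-0.62],[0,0,-0.8],[0,0,-0.95],[0,0,-0.95]],"angular":[[0,0,0],[0,0,0],[0,0,0],[0,0,0],[0,0,0],[0,0,0],[0,0,0],[0,0,0]]}'
python3 to.py .4847 .0865 .15 19
python3 hang.py|head -2
```

```text
time_s: 11.45
position: [0.4794, 0.298, 0.0485]
ee_rot: [0.066, -3.14, 0.001]
wrist_force: [0.6, -0.6, -0.3]
width: 0.0472
finger_force: 0.0
time_s: 12.15
position: [0.4802, 0.2983, 0.0497]
ee_rot: [-0.066, 3.14, 0.0]
wrist_force: [0.1, -0.6, 3.7]
width: 0.0189
finger_force: 58.7
time_s: 12.95
position: [0.4815, 0.2991, 0.1477]
ee_rot: [-0.066, 3.136, 0.004]
wrist_force: [-0.5, -0.2, -0.2]
width: 0.0189
finger_force: 58.6
slide [ 0.057 -2.125 -0.028] ang [0.0008 0.0005 0.204 ] pos [0.4815 0.2991 0.1477] w 0.0189 F [-0.5 -0.2 -0.2] q [ 0.42 -0.05  1.81  0.    1.38 -1.19] t 12.9
[0.4815 0.2991 0.1477] 0.0189 58.626821637153625
side 218 amber z [0.1488 0.1681] xy ext [0.4715 0.301 ] [0.4914 0.3103]
```

```bash
python3 -m creep '{"slide":[[0,-0.12,0],[0.01,-0.36,0],[0.02,-0.7,0],[0.03,-1,0]],"angular":[[0,0,0],[0,0,0],[0,0,0],[0,0,0]]}'
python3 -m creep '{"slide":[[0.01,-0.25,0],[0.02,-0.5,0],[0.02,-0.75,0],[0.02,-1,0],[0.02,-1,0]],"angular":[[0,0,0],[0,0,0],[0,0,0],[0,0,0],[0,0,0]]}'
python3 -m creep '{"slide":[[0.01,-0.12,0],[0.01,-0.12,0],[0.01,-0.12,0],[0.01,-0.12,0],[0.01,-0.12,0],[0.01,-0.12,0],[0.01,-0.12,0],[0.01,-0.12,0],[0.01,-0.12,0],[0.01,-0.12,0],[0.01,-0.12,0]],"angular":[[0,0,0.02],[0,0,0.04],[0,0,0.06],[0,0,0.08],[0,0,0.1],[0,0,0.12],[0,0,0.14],[0,0,0.16],[0,0,0.18],[0,0,0.2],[0,0,0.204]]}'
python3 to.py .4847 .0865 .007 19
python3 hang.py|head -2
```

```text
time_s: 13.4
position: [0.4797, 0.1962, 0.1423]
ee_rot: [0.067, -3.138, 0.002]
wrist_force: [0.0, -0.4, -0.3]
width: 0.0188
finger_force: 58.7
time_s: 13.9
position: [0.4822, 0.0954, 0.1425]
ee_rot: [0.06, -3.138, 0.002]
wrist_force: [-0.3, 1.0, -0.5]
width: 0.0189
finger_force: 58.7
time_s: 15.0
position: [0.4819, 0.0865, 0.143]
ee_rot: [-1.825, -2.555, 0.002]
wrist_force: [-1.0, -0.4, -0.6]
width: 0.0191
finger_force: 58.7
slide [-0.01   0.029  1.36 ] ang [-0.0003 -0.0001 -0.0002] pos [0.4819 0.0865 0.143 ] w 0.0191 F [-1.  -0.4 -0.6] q [ 0.03 -0.23  1.98  0.    1.4  -0.31] t 15.0
[0.4819 0.0865 0.143 ] 0.0191 58.6703959107399
side 205 amber z [0.1433 0.1846] xy ext [0.4717 0.0878] [0.4918 0.0999]
```

```bash
python3 -m creep '{"slide":[[-0.01,0.02,0.1],[-0.01,0.027,0.3],[-0.01,0.027,0.5],[-0.01,0.027,0.7],[-0.01,0.027,0.9],[-0.01,0.027,1],[-0.01,0.027,1]],"angular":[[0,0,0],[0,0,0],[0,0,0],[0,0,0],[0,0,0],[0,0,0],[0,0,0]]}'
python3 -m creep '{"slide":[[0,0,0.1],[0,0,0.2],[0,0,0.28],[0,0,0.3],[0,0,0.3]],"angular":[[0,0,0],[0,0,0],[0,0,0],[0,0,0],[0,0,0]]}'
python3 -m creep '{"slide":[[0,0,0.02],[0,0,0.03],[0,0,0.03],[0,0,0.03]],"angular":[[0,0,0],[0,0,0],[0,0,0],[0,0,0]]}'
python3 to.py .4847 .0865 .006 19
```

```text
time_s: 15.75
position: [0.4838, 0.086, 0.0418]
ee_rot: [-1.822, -2.555, 0.004]
wrist_force: [-0.4, -0.2, 0.2]
width: 0.019
finger_force: 58.7
time_s: 16.25
position: [0.4852, 0.086, 0.0136]
ee_rot: [-1.824, -2.557, 0.001]
wrist_force: [0.3, -0.1, 0.1]
width: 0.019
finger_force: 58.7
time_s: 16.65
position: [0.4857, 0.0861, 0.0113]
ee_rot: [1.825, 2.557, 0.0]
wrist_force: [0.3, -0.6, 0.5]
width: 0.0192
finger_force: 58.7
slide [ 0.007 -0.009  0.053] ang [ 0.0001  0.     -0.0001] pos [0.4857 0.0861 0.0113] w 0.0192 F [ 0.3 -0.6  0.5] q [ 0.02 -0.06  2.07  0.    1.13 -0.31] t 16.6
```

```bash
python3 -m creep '{"slide":[[0,0,0.015],[0,0,0.03],[0,0,0.03],[0,0,0.03]],"angular":[[0,0,0],[0,0,0],[0,0,0],[0,0,0]]}'
python3 -m creep '{"slide":[[0,0,0.015],[0,0,0.015],[0,0,0.015],[0,0,0.015]],"angular":[[0,0,0],[0,0,0],[0,0,0],[0,0,0]]}'
```

```text
time_s: 17.05
position: [0.4855, 0.0861, 0.008]
ee_rot: [-1.825, -2.557, 0.0]
wrist_force: [0.4, -0.2, -0.7]
width: 0.0187
finger_force: 58.7
time_s: 17.45
position: [0.4858, 0.0861, 0.0067]
ee_rot: [1.825, 2.557, 0.0]
wrist_force: [0.4, -0.8, 0.3]
width: 0.0186
finger_force: 58.7
```

```bash
python3 -m creep '{"slide":[[0,0,0.01],[0,0,0.01],[0,0,0.01]],"angular":[[0,0,0],[0,0,0],[0,0,0]]}'
```

```text
time_s: 17.75
position: [0.4859, 0.086, 0.0066]
ee_rot: [1.825, 2.557, -0.0]
wrist_force: [-2.2, -0.3, 7.0]
width: 0.0189
finger_force: 59.1
```

Contact, so I release and go for the large vial.

```bash
python3 -m creep '{"slide":[[0,0,-0.005],[0,0,-0.005],[0,0,-0.005],[0,0,-0.005]],"angular":[[0,0,0],[0,0,0],[0,0,0],[0,0,0]]}' 0.5
python3 -m creep '{"slide":[[0,0,-0.1],[0,0,-0.25],[0,0,-0.5],[0,0,-0.8],[0,0,-1],[0,0,-1]],"angular":[[0,0,0],[0,0,0],[0,0,0],[0,0,0],[0,0,0],[0,0,0]]}'
python3 -m creep '{"slide":[[0,0,-0.1],[0,0,-0.25],[0,0,-0.35],[0,0,-0.35]],"angular":[[0,0,0],[0,0,0],[0,0,0],[0,0,0]]}' 0.6
python3 to.py .5255 .2995 .14 92.5
```

```text
time_s: 18.15
position: [0.4853, 0.0861, 0.0058]
ee_rot: [-1.825, -2.557, 0.0]
wrist_force: [0.6, -0.3, -0.2]
width: 0.0429
finger_force: 0.0
time_s: 18.75
position: [0.4885, 0.0862, 0.1107]
ee_rot: [1.821, 2.552, 0.008]
wrist_force: [-0.1, -0.1, 0.5]
width: 0.0426
finger_force: 0.0
time_s: 19.15
position: [0.4868, 0.0861, 0.1431]
ee_rot: [1.823, 2.555, 0.003]
wrist_force: [0.6, 0.3, 0.5]
width: 0.0512
finger_force: 0.0
slide [1.892 1.06  0.032] ang [ 0.0003  0.0004 -0.2042] pos [0.4868 0.0861 0.1431] w 0.0512 F [0.6 0.3 0.5] q [ 0.02 -0.23  1.97  0.    1.39 -0.31] t 19.1
```

```bash
cat > tray.py <<'E'
from h import *
S=snapshot("side");W,c=cloud(S)
u=np.array([.326,-.945]);C=np.array([.4922,.0648])
d=W[...,:2]-C;a=d@u;b=d@np.array([.945,.326])
m=(abs(a)<.093)&(abs(b)<.025)&(W[...,2]>.03)&(W[...,2]<.075)
k,l,st,ce=cv2.connectedComponentsWithStats(m.astype('uint8'))
for i in range(1,k):
    if st[i,4]>30:
        p=W[l==i];t=p[:,2]>np.percentile(p[:,2],97)-.003
        print(ce[i].round(),"along",a[l==i][t].mean().round(4),"across",b[l==i][t].mean().round(4),"top",p[:,2].max().round(4))
E
python3 tray.py
```

```text
[332. 212.] along -0.0703 across 0.0019 top 0.0636
```

```bash
python3 -m creep '{"slide":[[0.3,0.17,0],[0.6,0.34,0],[0.95,0.53,0]],"angular":[[0,0,0],[0,0,0],[0,0,0]]}'
python3 -m creep '{"slide":[[0.3,0.17,0],[0.6,0.34,0],[0.95,0.53,0],[0.95,0.53,0],[0.95,0.53,0],[0.95,0.53,0],[0.95,0.53,0],[0.95,0.53,0],[0.95,0.53,0],[0.95,0.53,0],[0.95,0.53,0]],"angular":[[0,0,-0.02],[0,0,-0.04],[0,0,-0.06],[0,0,-0.08],[0,0,-0.1],[0,0,-0.12],[0,0,-0.14],[0,0,-0.16],[0,0,-0.18],[0,0,-0.2],[0,0,-0.204]]}'
python3 to.py .5255 .2995 .05 92.5
python3 - <<'E'
from h import *
s=snapshot("scene");c=s["color"][180:300,190:370,::-1];cv2.imwrite("pics/c6.png",cv2.resize(c,None,fx=4,fy=4))
s=snapshot("wrist");cv2.imwrite("pics/w6.png",s["color"][:,:,::-1])
E
```

```text
time_s: 19.5
position: [0.5046, 0.1937, 0.1402]
ee_rot: [-1.826, -2.555, 0.002]
wrist_force: [0.8, -0.4, 0.3]
width: 0.0511
finger_force: 0.0
time_s: 20.6
position: [0.5235, 0.3, 0.14]
ee_rot: [0.068, -3.139, 0.001]
wrist_force: [-0.4, 0.2, 0.2]
width: 0.0513
finger_force: 0.0
slide [-0.021 -0.005  0.9  ] ang [-0.0001 -0.0003 -0.0001] pos [0.5235 0.3    0.14  ] w 0.0513 F [-0.4  0.2  0.2] q [ 0.4   0.05  1.72 -0.    1.37 -1.22] t 20.6
```

View pics/c6.png

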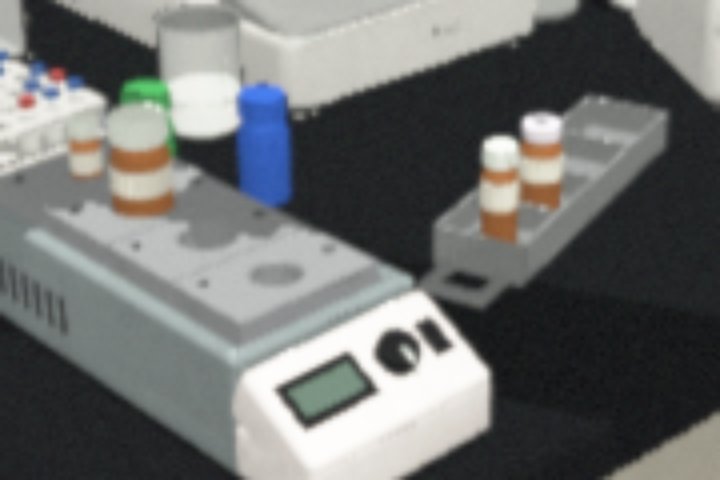

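Medium (500,190) and crimp (541,160) stand in compartments 1 and 2. Large is next.

```bash
python3 -m creep '{"slide":[[-0.02,0,0],[-0.02,0,0.2],[-0.02,0,0.4],[-0.02,0,0.6],[-0.02,0,0.75],[-0.02,0,0.84],[-0.02,0,0.88],[-0.02,0,0.88],[-0.02,0,0.88]],"angular":[[0,0,0],[0,0,0],[0,0,0],[0,0,0],[0,0,0],[0,0,0],[0,0,0],[0,0,0],[0,0,0]]}'
python3 -m creep '{"slide":[[0,0,0],[0,0,0],[0,0,0],[0,0,0],[0,0,0],[0,0,0],[0,0,0]],"angular":[[0,0,0],[0,0,0],[0,0,0],[0,0,0],[0,0,0],[0,0,0],[0,0,0]]}' 0
python3 -m creep '{"slide":[[0,0,-0.08],[0,0,-0.16],[0,0,-0.28],[0,0,-0.45],[0,0,-0.62],[0,0,-0.8],[0,0,-0.95],[0,0,-0.95]],"angular":[[0,0,0],[0,0,0],[0,0,0],[0,0,0],[0,0,0],[0,0,0],[0,0,0],[0,0,0]]}'
python3 to.py .4997 .0431 .15 19
python3 hang.py|head -2
```

```text
time_s: 21.6
position: [0.5267, 0.3006, 0.0541]
ee_rot: [-0.066, 3.139, 0.001]
wrist_force: [0.6, -0.7, -0.6]
width: 0.0512
finger_force: 0.0
time_s: 22.3
position: [0.5269, 0.3004, 0.0543]
ee_rot: [-0.066, 3.139, 0.0]
wrist_force: [-0.7, -1.5, 5.7]
width: 0.0243
finger_force: 58.7
time_s: 23.1
position: [0.5281, 0.3012, 0.1524]
ee_rot: [-0.066, 3.135, 0.004]
wrist_force: [0.4, 0.4, -0.2]
width: 0.0237
finger_force: 58.8
slide [ 0.393 -2.567  0.016] ang [0.001  0.0006 0.204 ] pos [0.5281 0.3012 0.1524] w 0.0237 F [ 0.4  0.4 -0.2] q [ 0.4   0.04  1.71  0.    1.38 -1.22] t 23.1
[0.5281 0.3012 0.1524] 0.0237 58.79696488380432
side 380 amber z [0.1479 0.1921] xy ext [0.5148 0.3015] [0.5407 0.3151]
```

```bash
python3 -m creep '{"slide":[[0.02,-0.12,0],[0.05,-0.36,0],[0.09,-0.6,0],[0.13,-0.86,0]],"angular":[[0,0,0],[0,0,0],[0,0,0],[0,0,0]]}'
python3 -m creep '{"slide":[[0.03,-0.25,0],[0.07,-0.5,0],[0.1,-0.7,0],[0.13,-0.86,0]],"angular":[[0,0,0],[0,0,0],[0,0,0],[0,0,0]]}'
python3 -m creep '{"slide":[[0.03,-0.25,0],[0.07,-0.5,0],[0.1,-0.7,0],[0.13,-0.86,0],[0.13,-0.86,0],[0.13,-0.86,0],[0.13,-0.86,0],[0.13,-0.86,0],[0.13,-0.86,0],[0.13,-0.86,0],[0.13,-0.86,0]],"angular":[[0,0,0.02],[0,0,0.04],[0,0,0.06],[0,0,0.08],[0,0,0.1],[0,0,0.12],[0,0,0.14],[0,0,0.16],[0,0,0.18],[0,0,0.2],[0,0,0.204]]}'
python3 to.py .4997 .0431 .011 19
python3 hang.py|head -2
```

```text
time_s: 23.55
position: [0.5153, 0.2122, 0.1463]
ee_rot: [0.067, -3.138, 0.002]
wrist_force: [1.3, -0.1, -0.4]
width: 0.0239
finger_force: 58.8
time_s: 23.95
position: [0.5059, 0.1254, 0.1464]
ee_rot: [0.064, -3.138, 0.001]
wrist_force: [0.4, -0.4, -0.6]
width: 0.0243
finger_force: 58.8
time_s: 25.05
position: [0.4967, 0.0404, 0.1466]
ee_rot: [-1.825, -2.554, 0.003]
wrist_force: [0.2, 0.0, 0.1]
width: 0.0244
finger_force: 58.9
slide [0.015 0.041 1.356] ang [-0.0004 -0.0001 -0.0003] pos [0.4967 0.0404 0.1466] w 0.0244 F [0.2 0.  0.1] q [-0.07 -0.21  1.96 -0.    1.4  -0.4 ] t 25.1
[0.4967 0.0404 0.1466] 0.0244 58.87673020362854
side 282 amber z [0.1437 0.1895] xy ext [0.484  0.0439] [0.5083 0.0563]
```

```bash
python3 -m creep '{"slide":[[0.01,0.02,0.1],[0.015,0.035,0.3],[0.015,0.035,0.5],[0.015,0.035,0.7],[0.015,0.035,0.9],[0.015,0.035,1],[0.015,0.035,1]],"angular":[[0,0,0],[0,0,0],[0,0,0],[0,0,0],[0,0,0],[0,0,0],[0,0,0]]}'
python3 -m creep '{"slide":[[0,0,0.1],[0,0,0.2],[0,0,0.28],[0,0,0.32],[0,0,0.32],[0,0,0.32]],"angular":[[0,0,0],[0,0,0],[0,0,0],[0,0,0],[0,0,0],[0,0,0]]}'
python3 to.py .4997 .0431 .011 19
```

```text
time_s: 25.8
position: [0.4989, 0.0435, 0.0457]
ee_rot: [-1.821, -2.555, 0.004]
wrist_force: [-0.6, 0.3, -0.0]
width: 0.0239
finger_force: 58.9
time_s: 26.4
position: [0.5009, 0.0434, 0.0162]
ee_rot: [1.825, 2.557, 0.0]
wrist_force: [-0.7, 0.1, 0.8]
width: 0.0241
finger_force: 58.9
slide [ 0.001 -0.013  0.052] ang [ 0.      0.     -0.0001] pos [0.5009 0.0434 0.0162] w 0.0241 F [-0.7  0.1  0.8] q [-0.06 -0.04  2.04 -0.    1.14 -0.39] t 26.4
```

```bash
python3 -m creep '{"slide":[[0,0,0.015],[0,0,0.03],[0,0,0.03],[0,0,0.03]],"angular":[[0,0,0],[0,0,0],[0,0,0],[0,0,0]]}'
python3 -m creep '{"slide":[[0,0,0.015],[0,0,0.015],[0,0,0.015],[0,0,0.015]],"angular":[[0,0,0],[0,0,0],[0,0,0],[0,0,0]]}'
```

```text
time_s: 26.8
position: [0.5008, 0.0434, 0.0131]
ee_rot: [1.825, 2.557, 0.0]
wrist_force: [-0.0, 0.5, -0.3]
width: 0.0245
finger_force: 58.9
time_s: 27.2
position: [0.5008, 0.0434, 0.0116]
ee_rot: [1.825, 2.557, 0.0]
wrist_force: [-0.2, 0.6, -0.5]
width: 0.0244
finger_force: 58.9
```

```bash
python3 -m creep '{"slide":[[0,0,0.01],[0,0,0.01],[0,0,0.01]],"angular":[[0,0,0],[0,0,0],[0,0,0]]}'
```

```text
time_s: 27.5
position: [0.501, 0.0434, 0.0113]
ee_rot: [1.825, 2.557, -0.0]
wrist_force: [-2.3, -0.6, 5.4]
width: 0.0238
finger_force: 59.3
```

Contact. I release it and fetch the small vial.

```bash
python3 -m creep '{"slide":[[0,0,-0.005],[0,0,-0.005],[0,0,-0.005],[0,0,-0.005]],"angular":[[0,0,0],[0,0,0],[0,0,0],[0,0,0]]}' 0.55
python3 -m creep '{"slide":[[0,0,-0.1],[0,0,-0.25],[0,0,-0.5],[0,0,-0.8],[0,0,-1],[0,0,-1]],"angular":[[0,0,0],[0,0,0],[0,0,0],[0,0,0],[0,0,0],[0,0,0]]}'
python3 -m creep '{"slide":[[0,0,-0.1],[0,0,-0.25],[0,0,-0.35],[0,0,-0.35]],"angular":[[0,0,0],[0,0,0],[0,0,0],[0,0,0]]}' 0.5
python3 to.py .571 .301 .14 92.5
```

```text
time_s: 27.9
position: [0.5007, 0.0435, 0.0109]
ee_rot: [-1.825, -2.557, 0.0]
wrist_force: [0.4, 0.8, -0.7]
width: 0.047
finger_force: 0.0
time_s: 28.5
position: [0.5041, 0.0433, 0.1167]
ee_rot: [1.82, 2.551, 0.008]
wrist_force: [0.6, 0.2, 0.1]
width: 0.047
finger_force: 0.0
time_s: 28.9
position: [0.502, 0.0434, 0.1482]
ee_rot: [1.823, 2.555, 0.003]
wrist_force: [0.3, -1.1, 0.9]
width: 0.0424
finger_force: 0.0
slide [2.212 1.49  0.083] ang [ 0.0003  0.0005 -0.2042] pos [0.502  0.0434 0.1482] w 0.0424 F [ 0.3 -1.1  0.9] q [-0.06 -0.21  1.95  0.    1.39 -0.39] t 28.9
```

```bash
python3 -m creep '{"slide":[[0.3,0.2,0],[0.6,0.4,0],[0.9,0.6,0]],"angular":[[0,0,0],[0,0,0],[0,0,0]]}'
python3 -m creep '{"slide":[[0.3,0.2,0],[0.6,0.4,0],[0.9,0.6,0]],"angular":[[0,0,0],[0,0,0],[0,0,0]]}'
python3 -m creep '{"slide":[[0.3,0.2,0],[0.42,0.29,0],[0.42,0.29,0],[0.42,0.29,0],[0.42,0.29,0],[0.42,0.29,0],[0.42,0.29,0],[0.42,0.29,0],[0.42,0.29,0],[0.42,0.29,0],[0.42,0.29,0]],"angular":[[0,0,-0.02],[0,0,-0.04],[0,0,-0.06],[0,0,-0.08],[0,0,-0.1],[0,0,-0.12],[0,0,-0.14],[0,0,-0.16],[0,0,-0.18],[0,0,-0.2],[0,0,-0.204]]}'
python3 to.py .571 .301 .05 92.5
python3 tray.py
```

```text
time_s: 29.2
position: [0.5282, 0.149, 0.1455]
ee_rot: [-1.826, -2.556, 0.001]
wrist_force: [0.8, -0.2, -0.7]
width: 0.0429
finger_force: 0.0
time_s: 29.5
position: [0.5555, 0.254, 0.1452]
ee_rot: [-1.824, -2.557, 0.002]
wrist_force: [0.4, -0.1, 0.2]
width: 0.0426
finger_force: 0.0
time_s: 30.6
position: [0.5691, 0.3017, 0.1452]
ee_rot: [0.068, -3.139, 0.001]
wrist_force: [-0.2, 0.1, -1.3]
width: 0.0428
finger_force: 0.0
slide [-0.02  -0.007  0.952] ang [-0.0001 -0.0002 -0.0001] pos [0.5691 0.3017 0.1452] w 0.0428 F [-0.2  0.1 -1.3] q [ 0.37  0.14  1.62  0.    1.39 -1.24] t 30.6
[327. 204.] along 0.02 across 0.0015 top 0.0693
```

```bash
python3 -m creep '{"slide":[[-0.02,0,0],[-0.02,-0.005,0.2],[-0.02,-0.005,0.4],[-0.02,-0.005,0.6],[-0.02,-0.005,0.75],[-0.02,-0.005,0.88],[-0.02,-0.005,0.97],[-0.02,-0.005,0.97],[-0.02,-0.005,0.97]],"angular":[[0,0,0],[0,0,0],[0,0,0],[0,0,0],[0,0,0],[0,0,0],[0,0,0],[0,0,0],[0,0,0]]}'
python3 -m creep '{"slide":[[0,0,0],[0,0,0],[0,0,0],[0,0,0],[0,0,0],[0,0,0],[0,0,0]],"angular":[[0,0,0],[0,0,0],[0,0,0],[0,0,0],[0,0,0],[0,0,0],[0,0,0]]}' 0
python3 -m creep '{"slide":[[0,0,-0.08],[0,0,-0.16],[0,0,-0.28],[0,0,-0.45],[0,0,-0.62],[0,0,-0.8],[0,0,-0.95],[0,0,-0.95]],"angular":[[0,0,0],[0,0,0],[0,0,0],[0,0,0],[0,0,0],[0,0,0],[0,0,0],[0,0,0]]}'
python3 to.py .5147 -.0004 .14 19
python3 hang.py|head -2
```

```text
time_s: 31.55
position: [0.5719, 0.3016, 0.0496]
ee_rot: [-0.066, 3.14, 0.0]
wrist_force: [-0.0, 0.4, -0.2]
width: 0.0426
finger_force: 0.0
time_s: 32.25
position: [0.5723, 0.3019, 0.0504]
ee_rot: [-0.066, 3.139, 0.002]
wrist_force: [-0.4, 0.8, 5.1]
width: 0.0107
finger_force: 70.5
time_s: 33.05
position: [0.5735, 0.3022, 0.1485]
ee_rot: [-0.066, 3.135, 0.003]
wrist_force: [0.3, 0.2, 0.9]
width: 0.01
finger_force: 70.0
slide [ 0.716 -2.999  0.074] ang [0.0009 0.0006 0.2039] pos [0.5735 0.3022 0.1485] w 0.01 F [0.3 0.2 0.9] q [ 0.37  0.14  1.61 -0.    1.38 -1.24] t 33.0
[0.5735 0.3022 0.1485] 0.01 70.0312719354406
side 133 amber z [0.1482 0.1659] xy ext [0.5663 0.3017] [0.5793 0.3099]
```

```bash
python3 -m creep '{"slide":[[0.03,-0.12,0],[0.09,-0.36,0],[0.14,-0.58,0],[0.18,-0.75,0]],"angular":[[0,0,0],[0,0,0],[0,0,0],[0,0,0]]}'
python3 -m creep '{"slide":[[0.06,-0.25,0],[0.12,-0.5,0],[0.18,-0.75,0]],"angular":[[0,0,0],[0,0,0],[0,0,0]]}'
python3 -m creep '{"slide":[[0.06,-0.25,0],[0.12,-0.5,0],[0.18,-0.75,0]],"angular":[[0,0,0],[0,0,0],[0,0,0]]}'
python3 -m creep '{"slide":[[0.06,-0.25,0],[0.12,-0.5,0],[0.16,-0.65,0],[0.18,-0.75,0],[0.18,-0.75,0],[0.18,-0.75,0],[0.18,-0.75,0],[0.18,-0.75,0],[0.18,-0.75,0],[0.18,-0.75,0],[0.18,-0.75,0]],"angular":[[0,0,0.02],[0,0,0.04],[0,0,0.06],[0,0,0.08],[0,0,0.1],[0,0,0.12],[0,0,0.14],[0,0,0.16],[0,0,0.18],[0,0,0.2],[0,0,0.204]]}'
python3 to.py .5147 -.0004 .007 19
python3 hang.py|head -2
```

```text
time_s: 33.5
position: [0.5553, 0.2237, 0.1423]
ee_rot: [0.065, -3.138, 0.002]
wrist_force: [1.4, 0.2, -0.2]
width: 0.0101
finger_force: 70.0
time_s: 33.8
position: [0.5408, 0.1484, 0.1431]
ee_rot: [0.066, -3.139, 0.0]
wrist_force: [1.1, 0.3, 0.1]
width: 0.0097
finger_force: 70.0
time_s: 34.1
position: [0.5259, 0.0728, 0.1431]
ee_rot: [0.066, -3.139, 0.0]
wrist_force: [0.2, 0.2, -0.5]
width: 0.0104
finger_force: 70.0
time_s: 35.2
position: [0.5114, -0.0017, 0.1432]
ee_rot: [-1.826, -2.555, 0.001]
wrist_force: [0.6, -0.2, 0.2]
width: 0.0103
finger_force: 70.1
slide [0.    0.038 1.362] ang [-0.0002 -0.0001 -0.0003] pos [ 0.5114 -0.0017  0.1432] w 0.0103 F [ 0.6 -0.2  0.2] q [-0.15 -0.18  1.93 -0.    1.39 -0.48] t 35.2
[ 0.5114 -0.0017  0.1432] 0.0103 70.05272038746625
side 92 amber z [0.1434 0.1767] xy ext [ 0.5043 -0.0008] [0.5169 0.0078]
```

```bash
python3 -m creep '{"slide":[[0,0.02,0.1],[0,0.033,0.3],[0,0.033,0.5],[0,0.033,0.7],[0,0.033,0.9],[0,0.033,1],[0,0.033,1]],"angular":[[0,0,0],[0,0,0],[0,0,0],[0,0,0],[0,0,0],[0,0,0],[0,0,0]]}'
python3 -m creep '{"slide":[[0,0,0.1],[0,0,0.2],[0,0,0.28],[0,0,0.33],[0,0,0.35],[0,0,0.35],[0,0,0.35]],"angular":[[0,0,0],[0,0,0],[0,0,0],[0,0,0],[0,0,0],[0,0,0],[0,0,0]]}'
python3 to.py .5147 -.0004 .007 19
```

```text
time_s: 35.95
position: [0.5135, -0.0001, 0.0417]
ee_rot: [-1.821, -2.555, 0.003]
wrist_force: [-0.2, 0.5, 0.2]
width: 0.01
finger_force: 70.0
time_s: 36.65
position: [0.5157, -0.0003, 0.0094]
ee_rot: [1.824, 2.557, 0.0]
wrist_force: [-0.9, -0.7, -0.3]
width: 0.0104
finger_force: 70.1
slide [ 0.002 -0.009  0.024] ang [ 0.0001  0.     -0.    ] pos [ 5.157e-01 -3.000e-04  9.400e-03] w 0.0104 F [-0.9 -0.7 -0.3] q [-0.14 -0.    2.01 -0.    1.13 -0.48] t 36.6
```

```bash
python3 -m creep '{"slide":[[0,0,0.01],[0,0,0.01],[0,0,0.01]],"angular":[[0,0,0],[0,0,0],[0,0,0]]}'
python3 -m creep '{"slide":[[0,0,0.01],[0,0,0.01],[0,0,0.01]],"angular":[[0,0,0],[0,0,0],[0,0,0]]}'
```

```text
time_s: 36.95
position: [0.5154, -0.0003, 0.0083]
ee_rot: [1.825, 2.557, 0.0]
wrist_force: [-0.8, -0.7, -1.3]
width: 0.0101
finger_force: 70.1
time_s: 37.25
position: [0.5156, -0.0004, 0.0075]
ee_rot: [1.825, 2.557, 0.0]
wrist_force: [-0.5, -0.0, 2.9]
width: 0.0102
finger_force: 70.5
```

Contact begins. I release and back off.

```bash
python3 -m creep '{"slide":[[0,0,0],[0,0,0],[0,0,0],[0,0,0]],"angular":[[0,0,0],[0,0,0],[0,0,0],[0,0,0]]}' 0.45
python3 -m creep '{"slide":[[0,0,-0.1],[0,0,-0.25],[0,0,-0.5],[0,0,-0.8],[0,0,-1],[0,0,-1]],"angular":[[0,0,0],[0,0,0],[0,0,0],[0,0,0],[0,0,0],[0,0,0]]}'
python3 -m creep '{"slide":[[0,0,-0.2],[0,0,-0.5],[0,0,-0.8],[0,0,-0.8],[0,0,-0.8],[0,0,-0.8],[0,0,-0.8],[0,0,-0.8]],"angular":[[0,0,0],[0,0,0],[0,0,0],[0,0,0],[0,0,0],[0,0,0],[0,0,0],[0,0,0]]}'
python3 - <<'E'
from h import *
a=snapshot("side")["color"][160:280,270:390,::-1];b=snapshot("scene")["color"][170:270,270:370,::-1]
cv2.imwrite("pics/f.png",np.hstack([cv2.resize(i,(400,400)) for i in(a,b)]))
E
```

```text
time_s: 37.65
position: [0.5151, -0.0002, 0.0068]
ee_rot: [-1.825, -2.557, 0.0]
wrist_force: [0.5, 0.1, 0.3]
width: 0.0379
finger_force: 0.0
time_s: 38.25
position: [0.5186, -0.0007, 0.1126]
ee_rot: [1.82, 2.551, 0.007]
wrist_force: [0.3, -0.4, 0.7]
width: 0.0386
finger_force: 0.0
time_s: 39.05
position: [0.5146, -0.0002, 0.1856]
ee_rot: [-1.824, -2.555, 0.002]
wrist_force: [0.3, 0.9, -0.5]
width: 0.038
finger_force: 0.0
```

View pics/f.png

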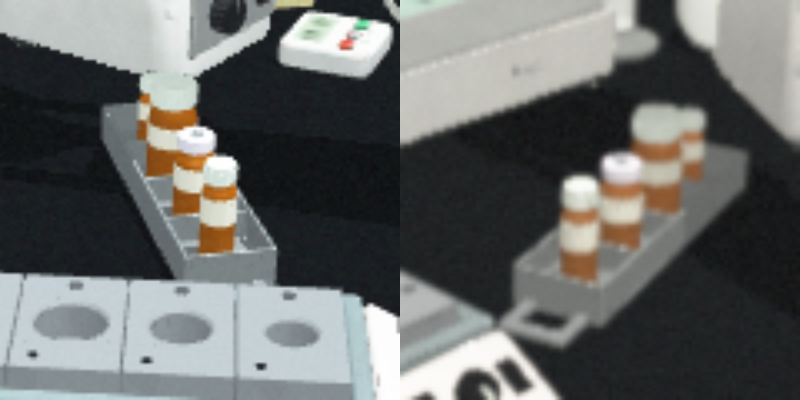

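All four stand upright in the tray, from the tongue: medium (580,230), crimp (622,200), large (657,160), small (692,145). The gripper is clear.

```bash
python3 -c "from station import *;print(finish_job())"
```

```text
the job is handed in; nothing more can be done
None
```

I moved all four vials into the tray and handed the job in at about 39 s: from the tongue they stand medium, crimp, large, small, all upright in the last pictures; no verdict came back.

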